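Tighten the girder clamp crisscross in two passes

TASK

Tighten the girder clamp evenly by pushing its four lever handles round clockwise, crisscross and in two passes: begin with the screw next to the upright lug, then the one diagonally across, then the one next to the lug screw going clockwise, then the last. On the first pass give each about an eighth of a turn; on the second, in the same order, push each round until you feel it come up tight, and hold a firm push of about 15 N on it for half a second, never as much as 30 N. Leave the other things on the bench where they are.

Things in the scene. Friction and masses are not known exactly. Their poses are not given: they have to be found in the camera images.
- clamp: Girder clamp fixed to the bench: 170 mm square base plate, I-girder stub (230 mm long, along y), and on top a 164 mm square galvanised clamp plate, upper face 94 mm above the bench. Origin: centre of the underside, z up. Screws at x, y = +-56 mm. An upright lug (tab 36 x 8 mm, 22 mm high) stands on the plate at (+26, +26) mm, towards screw 1.
- handle1: Lever handle of screw 1, at local (+56, +56) mm, the corner where the lug stands. Hub radius 16 mm, top 132 mm above the bench; one level round bar, 14 mm thick, axis 124 mm above the bench (30 mm above the plate), 80 mm long, its end rounded. Origin: screw axis, bar height; x along the bar. Clockwise from above tightens; it starts along the plate's edge and swings out past the corner.
- tip1 (a point): Point on handle 1's bar axis, 75 mm from the screw axis, near its end. Turning takes about 2 N at 60 mm from the axis, and it stays where left. The hub comes up tight on a hidden stop 82 to 100 degrees from its start, different each time, found only by feel; from there the bar flexes, about 2.5 N per mm. Push it with shut fingers from its anticlockwise side (25 mm free there), tips up to 20 mm below the bar's axis.
- handle2: Lever handle of screw 2, at local (-56, -56) mm, diagonally across from screw 1. Hub radius 16 mm, top 132 mm above the bench; one level round bar, 14 mm thick, axis 124 mm above the bench (30 mm above the plate), 80 mm long, its end rounded. Origin: screw axis, bar height; x along the bar. Clockwise from above tightens; it starts along the plate's edge and swings out past the corner.
- tip2 (a point): Point on handle 2's bar axis, 75 mm from the screw axis, near its end. Turning takes about 2 N at 60 mm from the axis, and it stays where left. The hub comes up tight on a hidden stop 82 to 100 degrees from its start, different each time, found only by feel; from there the bar flexes, about 2.5 N per mm. Push it with shut fingers from its anticlockwise side (25 mm free there), tips up to 20 mm below the bar's axis.
- handle3: Lever handle of screw 3, at local (+56, -56) mm, next to screw 1 going clockwise seen from above. Hub radius 16 mm, top 132 mm above the bench; one level round bar, 14 mm thick, axis 124 mm above the bench (30 mm above the plate), 80 mm long, its end rounded. Origin: screw axis, bar height; x along the bar. Clockwise from above tightens; it starts along the plate's edge and swings out past the corner.
- tip3 (a point): Point on handle 3's bar axis, 75 mm from the screw axis, near its end. Turning takes about 2 N at 60 mm from the axis, and it stays where left. The hub comes up tight on a hidden stop 82 to 100 degrees from its start, different each time, found only by feel; from there the bar flexes, about 2.5 N per mm. Push it with shut fingers from its anticlockwise side (25 mm free there), tips up to 20 mm below the bar's axis.
- handle4: Lever handle of screw 4, at local (-56, +56) mm, diagonally across from screw 3. Hub radius 16 mm, top 132 mm above the bench; one level round bar, 14 mm thick, axis 124 mm above the bench (30 mm above the plate), 80 mm long, its end rounded. Origin: screw axis, bar height; x along the bar. Clockwise from above tightens; it starts along the plate's edge and swings out past the corner.
- tip4 (a point): Point on handle 4's bar axis, 75 mm from the screw axis, near its end. Turning takes about 2 N at 60 mm from the axis, and it stays where left. The hub comes up tight on a hidden stop 82 to 100 degrees from its start, different each time, found only by feel; from there the bar flexes, about 2.5 N per mm. Push it with shut fingers from its anticlockwise side (25 mm free there), tips up to 20 mm below the bar's axis.
- foot_pad: Black rubber foot pad, 68 mm across, 24 mm high, lying beside the clamp. Origin: centre of the underside. Leave alone.
- bushing: Short bronze bushing, 60 mm across, 42 mm high, standing beside the clamp. Origin: centre of the underside. Leave alone.
- mallet_head: Red nylon mallet head standing on end, 66 mm across, 85 mm high. Origin: centre of the underside. Leave alone.
- joint_pin: Dented steel joint pin lying along its x, 125 mm long, 30 mm high. Origin: underside, near mid-length. Leave alone.
- spanner: Steel spanner, 190 mm long, lying flat along its x. Leave alone.
- spare_plate: Spare galvanised plate with four holes, 100 x 100 x 10 mm, lying flat. Origin: centre of the underside. Leave alone.

How it is judged:
On the way, in this order (a step that is already met when the one before it is completed fails the run):
1. first pass: handle 1 turned clockwise by a part turn (its end moved more than 35 mm) (distance of tip1 from where it was at the start of the episode above 0.035 m), for 0.1 s.
2. first pass: handle 2 turned clockwise by a part turn (its end moved more than 35 mm) (distance of tip2 from where it was at the start of the episode above 0.035 m), for 0.1 s.
3. first pass: handle 3 turned clockwise by a part turn (its end moved more than 35 mm) (distance of tip3 from where it was at the start of the episode above 0.035 m), for 0.1 s.
4. first pass: handle 4 turned clockwise by a part turn (its end moved more than 35 mm) (distance of tip4 from where it was at the start of the episode above 0.035 m), for 0.1 s.
5. second pass: handle 1 brought up tight: pushed with more than 8 N by the fingers, its end more than 92 mm from its start and still, for 0.2 s (distance of tip1 from where it was at the start of the episode above 0.092 m and contact force between the fingers and handle1 above 8 N and angular speed of handle1 below 0.15 rad/s), for 0.2 s.
6. second pass: handle 2 brought up tight: pushed with more than 8 N by the fingers, its end more than 92 mm from its start and still, for 0.2 s (distance of tip2 from where it was at the start of the episode above 0.092 m and contact force between the fingers and handle2 above 8 N and angular speed of handle2 below 0.15 rad/s), for 0.2 s.
7. second pass: handle 3 brought up tight: pushed with more than 8 N by the fingers, its end more than 92 mm from its start and still, for 0.2 s (distance of tip3 from where it was at the start of the episode above 0.092 m and contact force between the fingers and handle3 above 8 N and angular speed of handle3 below 0.15 rad/s), for 0.2 s.
8. second pass: handle 4 brought up tight: pushed with more than 8 N by the fingers, its end more than 92 mm from its start and still, for 0.2 s (distance of tip4 from where it was at the start of the episode above 0.092 m and contact force between the fingers and handle4 above 8 N and angular speed of handle4 below 0.15 rad/s), for 0.2 s.
At the end, for the whole second after the job is handed in: All four handles have been brought up tight and left there: each handle end more than 92 mm (about 76 degrees of turn) from its start, at rest, and every other thing on the bench within 30 mm of where it lay (distance of each of tip1, tip2, tip3, tip4 from where it was at the start of the episode above 0.092 m and angular speed of each of handle1, handle2, handle3, handle4 below 0.1 rad/s and distance of each of foot_pad, bushing, mallet_head, joint_pin, spanner, spare_plate from where it was at the start of the episode below 0.03 m); the robot touches nothing.
It fails at once if a handle was turned far (its end more than 85 mm from its start) before all four had had their first part turn (distance of any of tip1, tip2, tip3, tip4 from where it was at the start of the episode above 0.085 m and distance of any of tip1, tip2, tip3, tip4 from where it was at the start of the episode below 0.03 m).
It fails at once if in the second pass a handle was brought up before the one ahead of it in the order ((distance of tip2 from where it was at the start of the episode above 0.092 m and distance of tip1 from where it was at the start of the episode below 0.087 m) or (distance of tip3 from where it was at the start of the episode above 0.092 m and distance of tip2 from where it was at the start of the episode below 0.087 m) or (distance of tip4 from where it was at the start of the episode above 0.092 m and distance of tip3 from where it was at the start of the episode below 0.087 m)).
It fails at once if a handle was overloaded: more than 30 N (contact force between anything else and handle1 above 30 N or contact force between anything else and handle2 above 30 N or contact force between anything else and handle3 above 30 N or contact force between anything else and handle4 above 30 N).
It fails at once if another thing on the bench was shifted by more than 30 mm (distance of any of foot_pad, bushing, mallet_head, joint_pin, spanner, spare_plate from where it was at the start of the episode above 0.03 m).
It also fails if it takes over 72 s, if anything falls off the work surface, if the arm or the gripper's body presses on something with over 40 N, if the wrist force passes 120 N, or if a joint passes its speed limit or range.

ROBOT

A 6-joint arm with a two-finger parallel gripper is mounted at the origin on the work surface. World frame = base frame: x ahead of the robot, y to its left, z up, the work surface at z = 0. Lengths are in m, angles in rad, forces in N, time in s.
With the tool pointing down it reaches from about 0.425 to 0.95 m from the base axis. Payload 3.5 kg.
Tool frame: the origin (TCP) lies midway between the tips of the shut fingers; the grasp point (between the pads) lies 19 mm behind it; z points along the fingers, y is the line along which they close (so a half turn about z gives the same grasp; the last joint's range is limited). The gripper opens to 85 mm and grips with 20 to 120 N. Pads are 22 mm wide; open, the fingers measure 114 mm over their backs; the gripper's body (76 mm by 85 mm) begins 54 mm behind the grasp point. The pads swing forward as they close: fully open they stand 13 mm farther back than shut.
Start: joints at [-1.427, 0.286, 1.577, -0, 1.279, -0.15], TCP at [0.195, -0.646, 0.231] pointing down, gripper open.
Joint ranges: [-2.77, 2.77], [-0.9, 2.22], [0.21, 2.48], [-1.53, 4.67], [0.24, 2.81], [-2.84, 2.84]. Speed limits (rad/s): [2.79, 2.79, 3.14, 3.14, 3.14, 3.14].

INTERFACE

Orientations are given as a unit quaternion [x, y, z, w].
In Python, from plant import ctrl, cams, order gives the robot as it stands.
- The arm moves only by the tool move_arm, never from a script. Its argument "plan" is one flat list of numbers, 7 for each row, row after row: the shift along the world's x, y, z in mm, then the turn, a rotation vector about the world's x, y, z in degrees, then the finger opening in mm, from 0 to 85.4. A call has 1 to 12 rows; each row shifts and turns the commanded pose from where the row before left it; what a row does not reach is not made up. A row lasts 1/10 s, in which the tool goes at most 50 mm and 8.59 degrees, less where a joint would pass 70% of its speed; a pose out of reach is approached as far as the arm can. A call is refused whole if a number of a shift passes 50 or a number of a turn 8.59, either way. A call with a gripper value outside its range is refused whole. The fingers move at their own pace and stop on an object; "newtons" is the grip in N (left out, the last holds). Time passes only in rows, so rows that do not move let the fingers close. It gives the time, the measured TCP pose, the force, the opening and the grip force at its end, in the units of the state.
- ctrl.get_state(): the state, without advancing time (a new reading comes with each control period).
- cams.read_camera(name): name is "scene" or "top" or "wrist"; returns a dict with "color" (400x640x3 uint8, red, green, blue), "fov_y" (degrees; the focal length in pixels is half the picture's height over the tangent of half this angle, whatever the lens; pixels are square), "cx", "cy" (the principal point, pixels), "k1" (the pictures are not rectified: a ray, as slopes to the right and down, at radius r is drawn at 1 + k1 r^2 times it, then the intrinsics apply), "origin" and "orientation" of the camera in the world; the wrist camera has in their place "T_tool_cam" (4x4, takes a point from camera to tool coordinates, whose origin is the TCP and whose axes are the flange's). Camera axes: x right, y up, looking along -z (the intrinsics and any distortion apply to the point x, -y, -z); pixel columns grow to the right and rows downward; lengths in m; the calibration is good to about 2 mm. A picture is of the moment at which its call begins: read the wrist's pose just before it. There is no depth.
- order.sign_off(): hands the job in; it is judged then, once.
The state is a dict: "time": time; "qpos": joint angles; "dq": joint speeds; "joint_efforts": joint torques, N m; "eef_pos": TCP position; "tcp_rot": TCP orientation; "contact_force": force on the tool from outside, world axes, zero at the start; "wrist_torque": the same for the moment, N m; "opening": opening from 0.0 (shut) to 1.0 (fully open); "finger_force": force on a finger pad.
Only numpy, scipy, OpenCV 4.12 (cv2) and the standard library are available. Lean on these libraries where they do the work, as an engineer would, in place of code of your own. Each camera call takes 0.05 s, during which the arm holds its last target. There are 200 camera calls.

## Working session

There is one attempt and no reset: what is moved stays moved. The work goes in short steps, Python scripts to look and compute and a tool call to move; the robot and the scene stay as the last step left them, time stands still between calls to the robot, and variables do not carry over. Pictures are saved under pics/ and viewed, at most 10 in all, crops included, and the job is handed in when it is done.

Besides the shell and the picture viewer there is one more tool, called as name(argument=value, ...), one argument or row to a line, values as JSON. move_arm: Moves the arm, as the interface text tells. Its arguments: {"type":"object","properties":{"plan":{"type":"array","items":{"type":"number"}},"newtons":{"type":"number"}},"required":["plan"]}

```bash
ls; mkdir -p pics
python3 - <<'E'
from plant import ctrl,cams,order
import cv2
s=ctrl.get_state(); print(s)
for n in ("top","scene"):
    c=cams.read_camera(n); cv2.imwrite(f"pics/{n}0.png",c["color"][:,:,::-1]); print(n,{k:v for k,v in c.items() if k!="color"})
E
```

```text
pics
{'time': 0.0, 'qpos': array([-1.42701242e+00,  2.87206438e-01,  1.57821122e+00, -6.19413590e-06,
        1.27857500e+00, -1.49997017e-01]), 'dq': array([-0.0007224 , -0.00017159, -0.00129682,  0.0011981 , -0.00076511,
       -0.00082574]), 'joint_efforts': array([ 4.41197681e-04, -4.05988061e+01, -2.92623138e+01, -4.88685043e-05,
        5.85615024e-03, -4.90921053e-06]), 'eef_pos': array([ 0.19539421, -0.64540475,  0.22990146]), 'tcp_rot': array([ 9.89230137e-01,  1.46363575e-01,  7.63188199e-07, -1.20000816e-03]), 'contact_force': array([-0.09658803, -0.93146996,  0.00351835]), 'wrist_torque': array([ 0.00837817, -0.05277427,  0.01257208]), 'finger_force': 0.0, 'opening': 1.000077447976833}
top {'fov_y': 51.33989628620548, 'cx': 317.5109530298505, 'cy': 194.08180111009432, 'k1': -0.015035528123994281, 'origin': array([0.33626678, 0.00110397, 1.07577268]), 'orientation': array([ 0.0608845 , -0.07288622, -0.70248964,  0.70532899])}
scene {'fov_y': 50.04871077677052, 'cx': 323.6144767032069, 'cy': 192.70768272595635, 'k1': -0.051964157930993876, 'origin': array([1.06209295, 0.13130034, 0.98462418]), 'orientation': array([0.17278271, 0.22042833, 0.76461717, 0.58044644])}
```

View pics/top0.png

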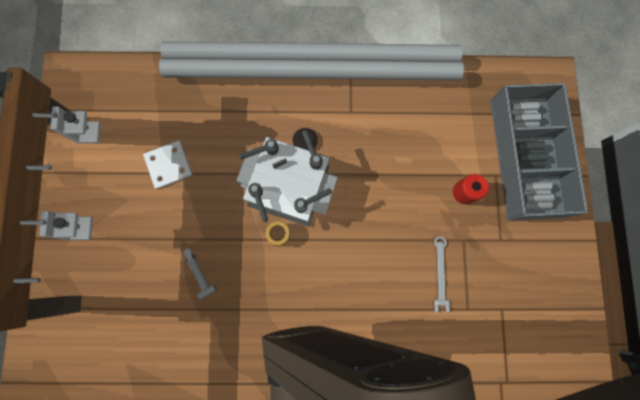

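View pics/scene0.png

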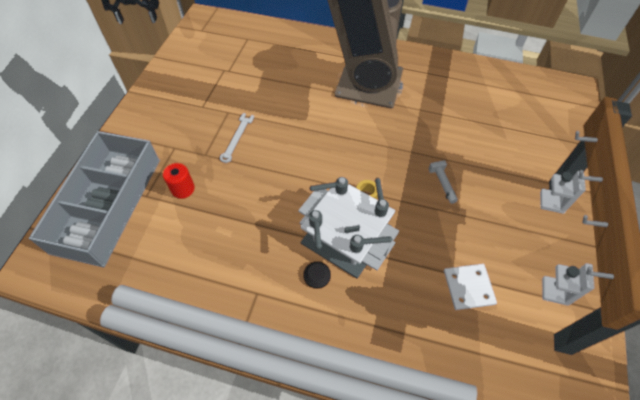

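Run:
```python
import cv2,numpy as np
a=cv2.imread("pics/top0.png")[115:245,220:350]; b=cv2.imread("pics/scene0.png")[165:295,285:415]
f=lambda im:cv2.resize(im,(400,400),interpolation=cv2.INTER_CUBIC)
f=lambda im:cv2.resize(im,None,fx=3.07,fy=3.07,interpolation=cv2.INTER_CUBIC)
f2=lambda im:cv2.resize(im,(400,400),interpolation=cv2.INTER_CUBIC)
cv2.imwrite("pics/crop.png",np.hstack([f2(a),f2(b)]))
```

```text
(no output)
```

View pics/crop.png

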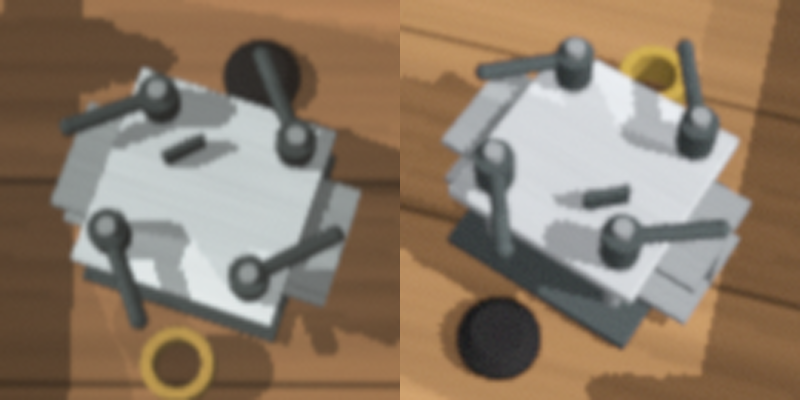

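```bash
cat > h.py <<'E'
import numpy as np
from scipy.spatial.transform import Rotation as R
from plant import ctrl
CL=None
def proj(c,P):
    p=R.from_quat(c["orientation"]).inv().apply(np.atleast_2d(P)-c["origin"])
    u=np.c_[p[:,0],-p[:,1]]/-p[:,2:]
    u=u*(1+c["k1"]*(u**2).sum(1,keepdims=True)); f=200/np.tan(np.radians(c["fov_y"]/2))
    return u*f+[c["cx"],c["cy"]]
LOC={1:(56,56),2:(-56,-56),3:(56,-56),4:(-56,56)}; B0={1:0,2:180,3:-90,4:90}
rot=lambda a:np.array([[np.cos(a),-np.sin(a)],[np.sin(a),np.cos(a)]])
def hub(p,i): return np.array(p[:2])+rot(p[2])@(np.array(LOC[i])/1000)
def pt(p,i,r,a,z): # a: bar angle rad in world
    return np.r_[hub(p,i)+r*np.array([np.cos(a),np.sin(a)]),z]
def state():
    s=ctrl.get_state(); x=R.from_quat(s["tcp_rot"]).as_matrix()[:,0]
    return s["eef_pos"],np.degrees(np.arctan2(x[1],x[0])),s
E
python3 - <<'E'
from h import *
from plant import cams
from scipy.optimize import least_squares
C=[cams.read_camera(n) for n in("top","scene")]
k=400/130; off=[np.array([220,115]),np.array([285,165])]
H=[{1:(159,90),3:(296,138),2:(245,273),4:(109,228)},{1:(222,228),3:(96,153),4:(299,118),2:(175,47)}]
E=[{1:(66,127),3:(261,53),2:(339,235),4:(138,324)},{1:(326,229),3:(104,251),4:(286,45),2:(83,72)}]
def res(p,per=0):
    o=[]
    for c,of,h,e in zip(C,off,H,E):
        for i in h:
            b=p[2]+p[3]+np.radians(B0[i])
            o+=[proj(c,pt(p,i,0,0,.132))[0]-(np.array(h[i])/k+of), proj(c,pt(p,i,.077,b,.124))[0]-(np.array(e[i])/k+of)]
    return np.array(o).ravel()
s=least_squares(res,[.5,.05,-.35,1.9])
p=s.x; print(p,np.degrees(p[2:])); print(np.abs(s.fun).reshape(2,4,2,2).round(1).tolist())
np.save("p.npy",p)
for i in(1,2,3,4): print(i,hub(p,i).round(4),np.degrees(p[2]+p[3])+B0[i])
print(state()[:2])
E
```

```text
[ 0.56454275  0.06175297 -0.33545489  2.28015173] [-19.22014923 130.64307066]
[[[[1.1, 0.2], [1.2, 0.4]], [[0.8, 0.0], [1.1, 0.4]], [[0.5, 0.5], [0.0, 1.7]], [[1.9, 0.8], [0.4, 0.7]]], [[[0.6, 0.9], [0.7, 1.0]], [[1.1, 0.0], [0.4, 0.2]], [[0.1, 1.0], [1.7, 0.5]], [[0.2, 1.2], [1.8, 2.5]]]]
1 [0.6359 0.0962] 111.42292143055217
2 [0.4932 0.0273] 291.42292143055215
3 [ 0.599  -0.0096] 21.422921430552165
4 [0.5301 0.1331] 201.42292143055215
(array([ 0.19543798, -0.64565589,  0.23044826]), np.float64(16.830666628206345))
```

```bash
cat >> h.py <<'E'
p=np.load("p.npy")
def bar(i): return p[2]+p[3]+np.radians(B0[i])
def pose(i,turn,d,z,sgn,r=.06):
    """tool pose with handle i turned by turn deg (cw), tool centre d behind bar axis; sgn +1: tool +x pushes"""
    b=bar(i)-np.radians(turn); n=np.array([np.sin(b),-np.cos(b)])
    xy=pt(p,i,r,b,z)[:2]-d*n
    return np.r_[xy,z,np.degrees(b)-90+(0 if sgn>0 else 180)]
def plan(way,vmax=45.,start=None,wmax=8.4):
    if start is None: q,f,s=state(); start=np.r_[q,f]
    cur=np.array(start,float); cum=cur.copy(); rows=[]
    for w in way:
        w,v=(w if isinstance(w,tuple) else (w,vmax)); w=np.array(w,float)
        w[3]=cur[3]+(w[3]-cur[3]+180)%360-180
        D=w-cur; n=max(1,int(np.ceil(max(np.linalg.norm(D[:3])*1000/v,abs(D[3])/wmax))))
        for j in range(1,n+1):
            t=cur+D*j/n; s=np.r_[np.round((t[:3]-cum[:3])*1000),np.round((t[3]-cum[3])*2)/2]
            rows.append([int(s[0]),int(s[1]),int(s[2]),0,0,float(s[3]),0]); cum+=np.r_[s[:3]/1000,s[3]]
        cur=w
    print(len(rows),"rows; end",cum.round(4))
    for k in range(0,len(rows),12): print(sum(rows[k:k+12],[]))
E
python3 - <<'E'
from h import *
a=pose(1,0,.032,.2,1); b=pose(1,0,.032,.110,1)
plan([np.r_[.5,-.3,.22,17],a,b])
E
```

```text
24 rows; end [ 0.5844  0.1403  0.1104 21.3307]
[28, 31, -1, 0, 0, 0.0, 0, 27, 32, -1, 0, 0, 0.0, 0, 28, 31, -1, 0, 0, 0.0, 0, 28, 32, -1, 0, 0, 0.0, 0, 27, 31, -1, 0, 0, 0.0, 0, 28, 32, -1, 0, 0, 0.0, 0, 28, 31, -1, 0, 0, 0.0, 0, 27, 31, -1, 0, 0, 0.0, 0, 28, 32, -1, 0, 0, 0.0, 0, 28, 31, 0, 0, 0, 0.0, 0, 28, 32, -1, 0, 0, 0.0, 0, 8, 44, -2, 0, 0, 0.5, 0]
[8, 44, -2, 0, 0, 0.5, 0, 9, 44, -2, 0, 0, 0.5, 0, 8, 44, -2, 0, 0, 0.5, 0, 9, 44, -2, 0, 0, 0.5, 0, 8, 44, -2, 0, 0, 0.5, 0, 8, 44, -2, 0, 0, 0.5, 0, 9, 44, -2, 0, 0, 0.0, 0, 8, 44, -2, 0, 0, 0.5, 0, 9, 44, -2, 0, 0, 0.5, 0, 0, 0, -30, 0, 0, 0.0, 0, 0, 0, -30, 0, 0, 0.0, 0, 0, 0, -30, 0, 0, 0.0, 0]
```

move_arm(
  plan=[28,31,-1,0,0,0,0,27,32,-1,0,0,0,0,28,31,-1,0,0,0,0,28,32,-1,0,0,0,0,27,31,-1,0,0,0,0,28,32,-1,0,0,0,0,28,31,-1,0,0,0,0,27,31,-1,0,0,0,0,28,32,-1,0,0,0,0,28,31,0,0,0,0,0,28,32,-1,0,0,0,0,8,44,-2,0,0,0.5,0],
  newtons=40,
)

```text
time: 1.4
eef_pos: [0.5104, -0.2553, 0.2195]
tcp_rot: [0.989, 0.151, 0.001, 0.001]
contact_force: [0.7, 0.5, 0.0]
opening: 0.001
finger_force: 0.0
```

move_arm(
  plan=[8,44,-2,0,0,0.5,0,9,44,-2,0,0,0.5,0,8,44,-2,0,0,0.5,0,9,44,-2,0,0,0.5,0,8,44,-2,0,0,0.5,0,8,44,-2,0,0,0.5,0,9,44,-2,0,0,0,0,8,44,-2,0,0,0.5,0,9,44,-2,0,0,0.5,0],
)

```text
time: 2.3
eef_pos: [0.5844, 0.1418, 0.2012]
tcp_rot: [0.983, 0.185, -0.0, 0.0]
contact_force: [0.4, 0.1, 0.5]
opening: -0.002
finger_force: 0.0
```

Run:
```python
from h import *
from plant import cams
import cv2
print(state()[:2],state()[2]["contact_force"],state()[2]["opening"],state()[2]["time"])
a=pose(1,0,.032,.2,1); b=pose(1,0,.032,.110,1)
plan([a,(b,30)])
b0=[(pose(1,t,.018,.110,1),7.) for t in (0,)]
plan(b0+[(pose(1,t,.018,.110,1),7.) for t in range(6,43,6)],start=b)
c=cams.read_camera("wrist"); cv2.imwrite("pics/w1.png",c["color"][:,:,::-1])
```

```text
(array([0.58439051, 0.14182439, 0.20119328]), np.float64(21.361481715956188)) [0.40542472 0.05461017 0.53290217] -0.0019653061913371154 2.3
5 rows; end [ 0.5844  0.1408  0.1102 21.3615]
[0, -1, -1, 0, 0, 0.0, 0, 0, 0, -23, 0, 0, 0.0, 0, 0, 0, -22, 0, 0, 0.0, 0, 0, 0, -23, 0, 0, 0.0, 0, 0, 0, -22, 0, 0, 0.0, 0]
10 rows; end [  0.6402   0.1584   0.11   -20.5771]
[4, 2, 0, 0, 0, -0.0, 0, 5, 1, 0, 0, 0, -0.0, 0, 4, 2, 0, 0, 0, -0.0, 0, 5, 4, 0, 0, 0, -6.0, 0, 6, 3, 0, 0, 0, -6.0, 0, 6, 3, 0, 0, 0, -6.0, 0, 6, 2, 0, 0, 0, -6.0, 0, 7, 1, 0, 0, 0, -6.0, 0, 6, 0, 0, 0, 0, -6.0, 0, 7, 0, 0, 0, 0, -6.0, 0]
```

View pics/w1.png

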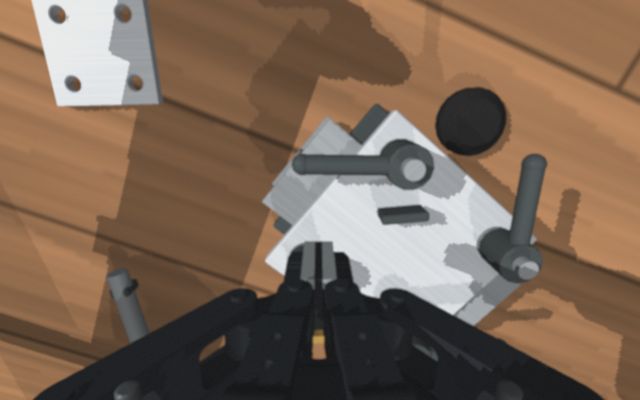

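Run:
```python
from h import *
from plant import cams
from scipy.optimize import least_squares
q,f,s=state(); c=cams.read_camera("wrist"); T=c["T_tool_cam"]
Rt=R.from_quat(s["tcp_rot"])
c["origin"]=q+Rt.apply(T[:3,3]); c["orientation"]=(Rt*R.from_matrix(T[:3,:3])).as_quat()
print(c["origin"])
for i in(1,3): print(i,proj(c,pt(p,i,0,0,.132))[0].round(1),proj(c,pt(p,i,.08,bar(i),.124))[0].round(1))
# solve hub1/bar end
meas={(1,0):(414,169),(1,1):(294,164),(3,0):(528,269),(3,1):(535,155)}
def res(p):
    return np.array([proj(c,pt(p,i,.08*e,p[2]+p[3]+np.radians(B0[i]),.132-.008*e))[0]-m for (i,e),m in meas.items()]).ravel()
r=least_squares(res,p); print(r.x,np.degrees(r.x[2:]),p,np.degrees(p[2:]),r.fun.round(1))
```

```text
[0.65353013 0.17362426 0.34327478]
1 [418.6 172.1] [298.7 169.3]
3 [527.  271.2] [541.7 159.9]
[ 0.56633847  0.06527054 -0.33254299  2.28870381] [-19.05331003 131.133069  ] [ 0.56454275  0.06175297 -0.33545489  2.28015173] [-19.22014923 130.64307066] [ 0.7 -1.2  0.5  2.4 -3.8 -1.7  2.4  0.2]
```

move_arm(
  plan=[0,0,-23,0,0,0,0,0,0,-23,0,0,0,0,0,0,-23,0,0,0,0,0,0,-22,0,0,0,0],
)

```text
time: 2.8
eef_pos: [0.5842, 0.1393, 0.1093]
tcp_rot: [0.983, 0.185, -0.0, 0.0]
contact_force: [0.5, 0.4, -0.4]
opening: -0.0
finger_force: 0.0
```

```bash
python3 - <<'E'
from h import *
p=np.array([.5654,.0635,-.334,2.2845]); np.save("p.npy",p)
E
python3 - <<'E'
from h import *
plan([(pose(1,t,.018,.110,1),7.) for t in (0,6,12,18,24,30,36,42)])
E
```

```text
10 rows; end [  0.6402   0.1603   0.1103 -20.1867]
[5, 3, 0, 0, 0, 0.0, 0, 4, 2, 0, 0, 0, 0.5, 0, 5, 3, 1, 0, 0, -0.0, 0, 5, 4, 0, 0, 0, -6.0, 0, 6, 3, 0, 0, 0, -6.0, 0, 6, 2, 0, 0, 0, -6.0, 0, 6, 2, 0, 0, 0, -6.0, 0, 6, 2, 0, 0, 0, -6.0, 0, 7, 0, 0, 0, 0, -6.0, 0, 6, 0, 0, 0, 0, -6.0, 0]
```

move_arm(
  plan=[5,3,0,0,0,0,0,4,2,0,0,0,0,0,5,3,0,0,0,0,0,5,4,0,0,0,-6,0],
)

```text
time: 3.2
eef_pos: [0.6045, 0.1515, 0.1119]
tcp_rot: [0.991, 0.132, 0.0, 0.001]
contact_force: [-1.8, -1.9, 0.4]
opening: 0.001
finger_force: 1.0
```

move_arm(
  plan=[6,3,0,0,0,-6,0,6,2,0,0,0,-6,0,6,2,0,0,0,-6,0,6,2,0,0,0,-6,0,7,0,0,0,0,-6,0,6,0,0,0,0,-6,0,0,0,0,0,0,0,0],
)

```text
time: 3.9
eef_pos: [0.6417, 0.1612, 0.1118]
tcp_rot: [0.984, -0.179, 0.001, -0.0]
contact_force: [-1.8, 0.0, 0.8]
opening: 0.0
finger_force: 0.5
```

Run:
```python
from h import *
print(state()[:2])
plan([(pose(1,42,.045,.110,1),12.),pose(1,42,.045,.2,1),pose(2,0,.032,.2,-1),(pose(2,0,.032,.11,-1),30)])
plan([(pose(2,t,.018,.110,-1),7.) for t in (0,6,12,18,24,30,36,42)],start=pose(2,0,.032,.11,-1))
```

```text
(array([0.64169434, 0.16118447, 0.11181003]), np.float64(-20.661675063949744))
15 rows; end [ 5.45700e-01 -1.48000e-02  1.09800e-01  2.18383e+01]
[-9, 3, -1, 0, 0, 0.0, 0, -9, 3, 0, 0, 0, 0.5, 0, -8, 3, -1, 0, 0, -0.0, 0, 0, 0, 30, 0, 0, -0.0, 0, 0, 0, 30, 0, 0, -0.0, 0, 0, 0, 30, 0, 0, -0.0, 0, -14, -37, 0, 0, 0, 8.5, 0, -14, -37, 0, 0, 0, 8.0, 0, -14, -37, 0, 0, 0, 8.5, 0, -14, -37, 0, 0, 0, 8.5, 0, -14, -37, 0, 0, 0, 8.5, 0, 0, 0, -22, 0, 0, -0.0, 0]
[0, 0, -23, 0, 0, -0.0, 0, 0, 0, -22, 0, 0, -0.0, 0, 0, 0, -23, 0, 0, -0.0, 0]
10 rows; end [ 4.901000e-01 -3.390000e-02  1.100000e-01  3.397554e+02]
[-4, -2, 0, 0, 0, 0.0, 0, -5, -1, 0, 0, 0, 0.0, 0, -4, -2, 0, 0, 0, 0.0, 0, -5, -4, 0, 0, 0, -6.0, 0, -6, -3, 0, 0, 0, -6.0, 0, -6, -3, 0, 0, 0, -6.0, 0, -6, -2, 0, 0, 0, -6.0, 0, -7, -1, 0, 0, 0, -6.0, 0, -6, -1, 0, 0, 0, -6.0, 0, -7, 0, 0, 0, 0, -6.0, 0]
```

move_arm(
  plan=[-9,3,0,0,0,0,0,-9,3,0,0,0,0,0,-8,3,0,0,0,0,0,0,0,30,0,0,0,0,0,0,30,0,0,0,0,0,0,30,0,0,0,0,-14,-37,0,0,0,8.5,0,-14,-37,0,0,0,8.5,0,-14,-37,0,0,0,8.5,0,-14,-37,0,0,0,8.5,0,-14,-37,0,0,0,8.5,0],
)

```text
time: 5.0
eef_pos: [0.5432, -0.0157, 0.2005]
tcp_rot: [0.981, 0.193, 0.0, 0.0]
contact_force: [0.5, 0.2, -0.1]
opening: 0.001
finger_force: 0.0
```

move_arm(
  plan=[0,0,0,0,0,0,0,0,0,-22,0,0,0,0,0,0,-23,0,0,0,0,0,0,-23,0,0,0,0,0,0,-23,0,0,0,0,0,0,0,0,0,0,0],
)

```text
time: 5.6
eef_pos: [0.5415, -0.0136, 0.1058]
tcp_rot: [0.982, 0.19, -0.003, -0.002]
contact_force: [-0.4, 0.2, -1.3]
opening: 0.001
finger_force: 0.0
```

move_arm(
  plan=[-4,-2,0,0,0,0,0,-5,-1,0,0,0,0,0,-4,-2,0,0,0,0,0,-5,-4,0,0,0,-6,0],
)

```text
time: 6.0
eef_pos: [0.5276, -0.024, 0.111]
tcp_rot: [0.991, 0.136, 0.002, 0.0]
contact_force: [1.6, 2.4, 0.1]
opening: 0.001
finger_force: 1.0
```

move_arm(
  plan=[-6,-3,0,0,0,-6,0,-6,-3,0,0,0,-6,0,-6,-2,0,0,0,-6,0,-7,-1,0,0,0,-6,0,-6,-1,0,0,0,-6,0,-7,0,0,0,0,-6,0,0,0,0,0,0,0,0],
)

```text
time: 6.7
eef_pos: [0.4891, -0.0344, 0.1109]
tcp_rot: [0.985, -0.175, 0.002, 0.0]
contact_force: [1.7, 0.6, 0.3]
opening: -0.003
finger_force: 0.6
```

Run:
```python
from h import *
print(state()[:2], pose(2,42,.018,.11,-1))
plan([(pose(2,42,.045,.110,-1),12.),pose(2,42,.045,.2,-1),pose(3,0,.036,.2,-1),(pose(3,0,.036,.11,-1),30)])
plan([(pose(3,t,.018,.110,-1),7.) for t in (0,6,12,18,24,30,36,42)],start=pose(3,0,.036,.11,-1))
```

```text
(array([ 0.48912572, -0.03438318,  0.11088604]), np.float64(-20.197021257334313)) [ 4.90262793e-01 -3.35691384e-02  1.10000000e-01  3.39755418e+02]
26 rows; end [6.42100e-01 4.76000e-02 1.09900e-01 1.11803e+02]
[9, -3, 0, 0, 0, -0.0, 0, 9, -3, -1, 0, 0, -0.0, 0, 8, -3, 0, 0, 0, -0.0, 0, 0, 0, 30, 0, 0, -0.0, 0, 0, 0, 30, 0, 0, -0.0, 0, 0, 0, 30, 0, 0, -0.0, 0, 8, 6, 0, 0, 0, 8.0, 0, 8, 6, 0, 0, 0, 8.5, 0, 8, 6, 0, 0, 0, 8.0, 0, 8, 5, 0, 0, 0, 8.5, 0, 8, 6, 0, 0, 0, 8.0, 0, 8, 6, 0, 0, 0, 8.5, 0]
[8, 5, 0, 0, 0, 8.0, 0, 8, 6, 0, 0, 0, 8.5, 0, 8, 6, 0, 0, 0, 8.0, 0, 8, 5, 0, 0, 0, 8.5, 0, 8, 6, 0, 0, 0, 8.0, 0, 8, 6, 0, 0, 0, 8.5, 0, 7, 5, 0, 0, 0, 8.0, 0, 8, 6, 0, 0, 0, 8.5, 0, 8, 6, 0, 0, 0, 8.0, 0, 8, 5, 0, 0, 0, 8.5, 0, 0, 0, -22, 0, 0, -0.0, 0, 0, 0, -23, 0, 0, -0.0, 0]
[0, 0, -22, 0, 0, -0.0, 0, 0, 0, -23, 0, 0, -0.0, 0]
10 rows; end [ 6.62300e-01 -1.21000e-02  1.10000e-01  6.97554e+01]
[2, -6, 0, 0, 0, 0.0, 0, 2, -5, 0, 0, 0, 0.0, 0, 3, -6, 0, 0, 0, 0.0, 0, 3, -5, 0, 0, 0, -6.0, 0, 4, -6, 0, 0, 0, -6.0, 0, 2, -6, 0, 0, 0, -6.0, 0, 2, -6, 0, 0, 0, -6.0, 0, 2, -6, 0, 0, 0, -6.0, 0, 0, -7, 0, 0, 0, -6.0, 0, 0, -7, 0, 0, 0, -6.0, 0]
```

move_arm(
  plan=[9,-3,0,0,0,0,0,9,-3,0,0,0,0,0,8,-3,0,0,0,0,0,0,0,30,0,0,0,0,0,0,30,0,0,0,0,0,0,30,0,0,0,0,8,6,0,0,0,8,0,8,6,0,0,0,8.5,0,8,6,0,0,0,8,0,8,5,0,0,0,8.5,0,8,6,0,0,0,8,0,8,6,0,0,0,8.5,0],
)

```text
time: 7.9
eef_pos: [0.5634, -0.008, 0.1989]
tcp_rot: [0.967, 0.256, -0.0, -0.0]
contact_force: [-0.4, -0.4, -0.0]
opening: -0.003
finger_force: 0.0
```

move_arm(
  plan=[8,5,0,0,0,8,0,8,6,0,0,0,8.5,0,8,6,0,0,0,8,0,8,5,0,0,0,8.5,0,8,6,0,0,0,8,0,8,6,0,0,0,8.5,0,7,5,0,0,0,8,0,8,6,0,0,0,8.5,0,8,6,0,0,0,8,0,8,5,0,0,0,8.5,0,0,0,-20,0,0,0,0],
)

```text
time: 9.0
eef_pos: [0.6451, 0.0482, 0.1822]
tcp_rot: [0.559, 0.829, 0.002, 0.003]
contact_force: [0.2, -0.0, 0.1]
opening: 0.0
finger_force: 0.0
```

Run:
```python
from h import *
print(state()[:2], pose(3,0,.036,.11,-1))
plan([(pose(3,0,.036,.11,-1),24)])
```

```text
(array([0.64505948, 0.04818826, 0.18216839]), np.float64(112.04563828700579)) [6.42330426e-01 4.79110589e-02 1.10000000e-01 1.11755418e+02]
4 rows; end [6.421000e-01 4.820000e-02 1.102000e-01 1.115456e+02]
[-1, 0, -18, 0, 0, -0.0, 0, 0, 0, -18, 0, 0, -0.0, 0, -1, 0, -18, 0, 0, -0.0, 0, -1, 0, -18, 0, 0, -0.5, 0]
```

move_arm(
  plan=[-1,0,-18,0,0,0,0,-1,0,-18,0,0,0,0,0,0,-18,0,0,0,0,0,0,-17,0,0,0,0],
)

```text
time: 9.4
eef_pos: [0.6399, 0.0479, 0.1068]
tcp_rot: [0.56, 0.828, -0.0, -0.0]
contact_force: [0.7, -0.6, 0.6]
opening: 0.002
finger_force: 0.0
```

move_arm(
  plan=[2,-6,0,0,0,0,0,2,-5,0,0,0,0,0,3,-6,0,0,0,0,0,3,-5,0,0,0,-6,0],
)

```text
time: 9.8
eef_pos: [0.651, 0.0255, 0.11]
tcp_rot: [0.604, 0.797, 0.001, 0.001]
contact_force: [0.3, 2.9, -0.3]
opening: 0.0
finger_force: 1.1
```

move_arm(
  plan=[4,-6,0,0,0,-6,0,2,-6,0,0,0,-6,0,2,-6,0,0,0,-6,0,2,-6,0,0,0,-6,0,0,-7,0,0,0,-6,0,0,-7,0,0,0,-6,0,0,0,0,0,0,0,0],
)

```text
time: 10.5
eef_pos: [0.6611, -0.0131, 0.1101]
tcp_rot: [0.82, 0.572, 0.002, 0.001]
contact_force: [1.2, 0.7, 1.5]
opening: -0.0
finger_force: 0.5
```

Run:
```python
from h import *
print(state()[:2], pose(3,42,.018,.11,-1))
plan([(pose(3,42,.045,.110,-1),12.),pose(3,42,.045,.2,-1),pose(4,0,.036,.2,1),(pose(4,0,.036,.11,1),30)])
plan([(pose(4,t,.018,.110,1),7.) for t in (0,6,12,18,24,30,36,42)],start=pose(4,0,.036,.11,1))
```

```text
(array([ 0.66110259, -0.01307393,  0.11013187]), np.float64(69.76466394227273)) [ 6.62469138e-01 -1.16372066e-02  1.10000000e-01  6.97554179e+01]
16 rows; end [4.881000e-01 7.890000e-02 1.101000e-01 1.117647e+02]
[4, 9, 0, 0, 0, -0.0, 0, 3, 9, 0, 0, 0, -0.0, 0, 4, 9, 0, 0, 0, -0.0, 0, 0, 0, 30, 0, 0, -0.0, 0, 0, 0, 30, 0, 0, -0.0, 0, 0, 0, 30, 0, 0, -0.0, 0, -31, 11, 0, 0, 0, 7.0, 0, -30, 11, 0, 0, 0, 7.0, 0, -31, 10, 0, 0, 0, 7.0, 0, -31, 11, 0, 0, 0, 7.0, 0, -30, 11, 0, 0, 0, 7.0, 0, -31, 11, 0, 0, 0, 7.0, 0]
[0, 0, -23, 0, 0, -0.0, 0, 0, 0, -22, 0, 0, -0.0, 0, 0, 0, -23, 0, 0, -0.0, 0, 0, 0, -22, 0, 0, -0.0, 0]
10 rows; end [ 0.4685  0.1391  0.11   69.7554]
[-2, 6, 0, 0, 0, 0.0, 0, -2, 5, 0, 0, 0, 0.0, 0, -3, 6, 0, 0, 0, 0.0, 0, -3, 5, 0, 0, 0, -6.0, 0, -4, 6, 0, 0, 0, -6.0, 0, -2, 6, 0, 0, 0, -6.0, 0, -2, 6, 0, 0, 0, -6.0, 0, -2, 6, 0, 0, 0, -6.0, 0, 0, 7, 0, 0, 0, -6.0, 0, 0, 7, 0, 0, 0, -6.0, 0]
```

move_arm(
  plan=[4,9,0,0,0,0,0,3,9,0,0,0,0,0,4,9,0,0,0,0,0,0,0,30,0,0,0,0,0,0,30,0,0,0,0,0,0,30,0,0,0,0,-31,11,0,0,0,7,0,-30,11,0,0,0,7,0,-31,10,0,0,0,7,0,-31,11,0,0,0,7,0,-30,11,0,0,0,7,0,-30,11,0,0,0,7,0],
)

```text
time: 11.7
eef_pos: [0.4863, 0.0812, 0.1984]
tcp_rot: [0.558, 0.83, -0.0, -0.0]
contact_force: [-0.8, 0.1, 1.8]
opening: 0.004
finger_force: 0.0
```

move_arm(
  plan=[0,0,-22,0,0,0,0,0,0,-22,0,0,0,0,0,0,-23,0,0,0,0,0,0,-22,0,0,0,0],
)

```text
time: 12.1
eef_pos: [0.4875, 0.0809, 0.1088]
tcp_rot: [0.56, 0.829, 0.0, 0.0]
contact_force: [0.3, -0.0, 0.3]
opening: -0.0
finger_force: 0.0
```

move_arm(
  plan=[-2,6,0,0,0,0,0,-2,5,0,0,0,0,0,-3,6,0,0,0,0,0,-3,5,0,0,0,-6,0],
)

```text
time: 12.5
eef_pos: [0.4783, 0.1022, 0.1108]
tcp_rot: [0.603, 0.797, 0.0, 0.002]
contact_force: [0.7, -2.2, 0.2]
opening: -0.001
finger_force: 1.2
```

move_arm(
  plan=[-4,6,0,0,0,-6,0,-2,6,0,0,0,-6,0,-2,6,0,0,0,-6,0,-2,6,0,0,0,-6,0,0,7,0,0,0,-6,0,0,7,0,0,0,-6,0,0,0,0,0,0,0,0],
)

```text
time: 13.2
eef_pos: [0.4684, 0.1407, 0.1111]
tcp_rot: [0.82, 0.573, 0.001, 0.001]
contact_force: [0.2, -0.9, 0.9]
opening: 0.003
finger_force: 0.6
```

Run:
```python
from h import *
from plant import cams
import cv2
print(state()[:2], pose(4,42,.018,.11,1))
plan([(pose(4,42,.045,.110,1),12.),pose(4,42,.045,.2,1),pose(1,41,.032,.2,-1),(pose(1,41,.032,.11,-1),30)])
c=cams.read_camera("scene"); cv2.imwrite("pics/s2.png",cv2.resize(c["color"][140:310,270:430,::-1],None,fx=3,fy=3,interpolation=cv2.INTER_CUBIC))
```

```text
(array([0.46844597, 0.14067116, 0.11110634]), np.float64(69.92729610045475)) [ 0.46833086  0.13863721  0.11       69.75541794]
21 rows; end [6.264000e-01 1.657000e-01 1.101000e-01 1.609273e+02]
[-3, -9, 0, 0, 0, -0.0, 0, -3, -9, -1, 0, 0, -0.0, 0, -3, -9, 0, 0, 0, -0.0, 0, 0, 0, 30, 0, 0, -0.0, 0, 0, 0, 30, 0, 0, -0.0, 0, 0, 0, 30, 0, 0, -0.0, 0, 15, 4, 0, 0, 0, 8.0, 0, 15, 5, 0, 0, 0, 8.5, 0, 15, 5, 0, 0, 0, 8.0, 0, 15, 5, 0, 0, 0, 8.5, 0, 16, 4, 0, 0, 0, 8.0, 0, 15, 5, 0, 0, 0, 8.5, 0]
[15, 5, 0, 0, 0, 8.0, 0, 15, 4, 0, 0, 0, 8.5, 0, 15, 5, 0, 0, 0, 8.5, 0, 16, 5, 0, 0, 0, 8.0, 0, 15, 5, 0, 0, 0, 8.5, 0, 0, 0, -23, 0, 0, -0.0, 0, 0, 0, -22, 0, 0, -0.0, 0, 0, 0, -23, 0, 0, -0.0, 0, 0, 0, -22, 0, 0, -0.0, 0]
```

View pics/s2.png

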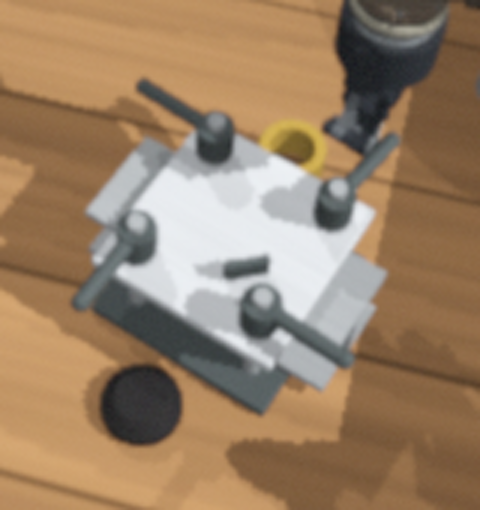

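The picture shows all four bars turned about an eighth, pointing diagonally out past the corners (bar ends at about (350,360), (140,85), (80,300) and (395,140) in the crop). The other things have not moved. I'm starting the second pass.

move_arm(
  plan=[-3,-9,0,0,0,0,0,-3,-9,0,0,0,0,0,-3,-9,0,0,0,0,0,0,0,30,0,0,0,0,0,0,30,0,0,0,0,0,0,30,0,0,0,0,15,4,0,0,0,8,0,15,5,0,0,0,8.5,0,15,5,0,0,0,8,0,15,5,0,0,0,8.5,0,16,4,0,0,0,8,0,15,5,0,0,0,8.5,0],
)

```text
time: 14.45
eef_pos: [0.5498, 0.1401, 0.1991]
tcp_rot: [0.503, 0.864, -0.0, -0.0]
contact_force: [-0.0, -0.6, -0.2]
opening: 0.002
finger_force: 0.0
```

move_arm(
  plan=[15,5,0,0,0,8,0,15,4,0,0,0,8.5,0,15,5,0,0,0,8.5,0,16,5,0,0,0,8,0,15,5,0,0,0,8.5,0,0,0,-20,0,0,0,0,0,0,-22,0,0,0,0,0,0,0,0,0,0,0],
)

```text
time: 15.25
eef_pos: [0.6229, 0.1636, 0.153]
tcp_rot: [0.167, 0.986, -0.001, -0.004]
contact_force: [-1.2, -0.5, -1.4]
opening: 0.002
finger_force: 0.0
```

Run:
```python
from h import *
print(state()[:2])
plan([(pose(1,41,.032,.11,-1),24)])
plan([(pose(1,t,.018,.110,-1),7.) for t in (41,47,53,59,65,71,77,80,82.5,85,87.5,90,92.5,95,97.5,100,102.5)],start=pose(1,41,.032,.11,-1))
```

```text
(array([0.62289669, 0.1636173 , 0.1529858 ]), np.float64(160.78848150320596))
2 rows; end [6.259000e-01 1.656000e-01 1.100000e-01 1.607885e+02]
[2, 1, -21, 0, 0, -0.0, 0, 1, 1, -22, 0, 0, -0.0, 0]
19 rows; end [ 0.6932  0.1252  0.11   99.2554]
[4, -2, 0, 0, 0, 0.0, 0, 5, -1, 0, 0, 0, 0.0, 0, 4, -2, 0, 0, 0, 0.0, 0, 7, 0, 0, 0, 0, -6.0, 0, 6, -2, 0, 0, 0, -6.0, 0, 6, -2, 0, 0, 0, -6.0, 0, 6, -2, 0, 0, 0, -6.0, 0, 6, -3, 0, 0, 0, -6.0, 0, 5, -4, 0, 0, 0, -6.0, 0, 3, -2, 0, 0, 0, -3.0, 0, 2, -2, 0, 0, 0, -2.5, 0, 2, -2, 0, 0, 0, -2.5, 0]
[2, -2, 0, 0, 0, -2.5, 0, 1, -2, 0, 0, 0, -2.5, 0, 2, -2, 0, 0, 0, -2.5, 0, 2, -3, 0, 0, 0, -2.5, 0, 1, -2, 0, 0, 0, -2.5, 0, 2, -2, 0, 0, 0, -2.5, 0, 1, -3, 0, 0, 0, -2.5, 0]
```

move_arm(
  plan=[2,1,-21,0,0,0,0,1,1,-21,0,0,0,0,4,-2,0,0,0,0,0,5,-1,0,0,0,0,0,4,-2,0,0,0,0,0,7,0,0,0,0,-6,0,6,-2,0,0,0,-6,0,6,-2,0,0,0,-6,0],
)

```text
time: 16.05
eef_pos: [0.6613, 0.1582, 0.1171]
tcp_rot: [0.321, 0.947, 0.001, 0.0]
contact_force: [-2.6, 0.0, -0.2]
opening: -0.002
finger_force: 0.9
```

move_arm(
  plan=[6,-2,0,0,0,-6,0,6,-3,0,0,0,-6,0,5,-4,0,0,0,-6,0,3,-2,0,0,0,-3,0,0,0,0,0,0,0,0],
)

```text
time: 16.55
eef_pos: [0.6814, 0.1467, 0.1168]
tcp_rot: [0.486, 0.874, 0.0, 0.0]
contact_force: [-1.2, 0.6, 0.2]
opening: -0.0
finger_force: 0.5
```

move_arm(
  plan=[2,-2,0,0,0,-2.5,0,2,-2,0,0,0,-2.5,0,0,0,0,0,0,0,0],
)

```text
time: 16.85
eef_pos: [0.6852, 0.1431, 0.1167]
tcp_rot: [0.523, 0.852, 0.001, 0.001]
contact_force: [-0.6, 1.8, 0.6]
opening: -0.001
finger_force: 0.6
```

move_arm(
  plan=[2,-2,-3,0,0,-2.5,0,1,-2,-3,0,0,-2.5,0,0,0,0,0,0,0,0],
)

```text
time: 17.15
eef_pos: [0.688, 0.1392, 0.11]
tcp_rot: [0.56, 0.829, 0.001, 0.0]
contact_force: [-1.1, 0.6, 0.5]
opening: 0.004
finger_force: 0.6
```

move_arm(
  plan=[2,-2,0,0,0,-2.5,0,2,-3,0,0,0,-2.5,0,0,0,0,0,0,0,0],
)

```text
time: 17.45
eef_pos: [0.6918, 0.134, 0.11]
tcp_rot: [0.595, 0.803, 0.0, 0.0]
contact_force: [-0.9, 1.9, 0.7]
opening: 0.001
finger_force: 0.6
```

move_arm(
  plan=[1,-2,0,0,0,-2.5,0,2,-2,0,0,0,-2.5,0,0,0,0,0,0,0,0],
)

```text
time: 17.75
eef_pos: [0.6943, 0.1307, 0.1098]
tcp_rot: [0.63, 0.777, 0.0, -0.001]
contact_force: [-2.3, 2.1, 2.1]
opening: -0.002
finger_force: 1.8
```

move_arm(
  plan=[1,-2,0,0,0,0,0,0,-2,0,0,0,0,0,0,0,0,0,0,0,0],
)

```text
time: 18.05
eef_pos: [0.6953, 0.1281, 0.1098]
tcp_rot: [0.63, 0.777, 0.001, -0.001]
contact_force: [-2.5, 6.7, 2.3]
opening: 0.003
finger_force: 3.8
```

move_arm(
  plan=[1,-2,0,0,0,0,0,0,-2,0,0,0,0,0,0,0,0,0,0,0,0],
)

```text
time: 18.35
eef_pos: [0.6959, 0.1259, 0.1098]
tcp_rot: [0.63, 0.777, 0.003, -0.002]
contact_force: [-2.5, 11.1, 1.9]
opening: -0.003
finger_force: 5.9
```

move_arm(
  plan=[0,-2,0,0,0,0,0,0,-1.5,0,0,0,0,0,0,0,0,0,0,0,0,0,0,0,0,0,0,0,0,0,0,0,0,0,0,0,0,0,0,0,0,0,0,0,0,0,0,0,0,0,0,0,0,0,0,0],
)

```text
time: 19.15
eef_pos: [0.6963, 0.1243, 0.1099]
tcp_rot: [0.63, 0.777, 0.004, -0.003]
contact_force: [-1.5, 14.9, 1.5]
opening: -0.002
finger_force: 7.5
```

Run:
```python
from h import *
q,f,s=state(); print(q,f)
a=np.r_[q+[-.006,.026,0],f]; b=a.copy(); b[2]=.2
plan([(a,10.),b,pose(2,41,.034,.2,-1)+[0,0,0,180-180],(pose(2,41,.034,.11,-1),30)])
P=pose(2,41,.034,.11,-1); print(P)
plan([(pose(2,t,.018,.110,-1),7.) for t in (41,47,53,59,65,71,77,80,82.5,85,87.5,90,92.5,95,97.5,100,102.5)],start=P)
```

```text
[0.69634656 0.12431056 0.10991368] 101.93492663447118
25 rows; end [  0.5063  -0.0387   0.1099 -19.0651]
[-2, 9, 0, 0, 0, 0.0, 0, -2, 8, 0, 0, 0, 0.0, 0, -2, 9, 0, 0, 0, 0.0, 0, 0, 0, 30, 0, 0, 0.0, 0, 0, 0, 30, 0, 0, 0.0, 0, 0, 0, 30, 0, 0, 0.0, 0, -12, -13, 0, 0, 0, -8.0, 0, -13, -12, 0, 0, 0, -8.0, 0, -12, -13, 0, 0, 0, -8.0, 0, -12, -12, 0, 0, 0, -8.5, 0, -12, -13, 0, 0, 0, -8.0, 0, -13, -13, 0, 0, 0, -8.0, 0]
[-12, -12, 0, 0, 0, -8.0, 0, -12, -13, 0, 0, 0, -8.0, 0, -12, -13, 0, 0, 0, -8.0, 0, -13, -12, 0, 0, 0, -8.5, 0, -12, -13, 0, 0, 0, -8.0, 0, -12, -12, 0, 0, 0, -8.0, 0, -12, -13, 0, 0, 0, -8.0, 0, -13, -13, 0, 0, 0, -8.0, 0, -12, -12, 0, 0, 0, -8.0, 0, 0, 0, -22, 0, 0, -0.0, 0, 0, 0, -23, 0, 0, -0.0, 0, 0, 0, -22, 0, 0, -0.0, 0]
[0, 0, -23, 0, 0, -0.0, 0]
[ 5.06460465e-01 -3.89008427e-02  1.10000000e-01  3.40755418e+02]
19 rows; end [4.375000e-01 1.100000e-03 1.100000e-01 2.792554e+02]
[-5, 2, 0, 0, 0, 0.0, 0, -5, 2, 0, 0, 0, 0.0, 0, -5, 1, 0, 0, 0, 0.0, 0, -7, 1, 0, 0, 0, -6.0, 0, -6, 1, 0, 0, 0, -6.0, 0, -6, 2, 0, 0, 0, -6.0, 0, -6, 3, 0, 0, 0, -6.0, 0, -6, 3, 0, 0, 0, -6.0, 0, -5, 4, 0, 0, 0, -6.0, 0, -3, 2, 0, 0, 0, -3.0, 0, -2, 2, 0, 0, 0, -2.5, 0, -2, 2, 0, 0, 0, -2.5, 0]
[-2, 2, 0, 0, 0, -2.5, 0, -1, 2, 0, 0, 0, -2.5, 0, -2, 2, 0, 0, 0, -2.5, 0, -2, 2, 0, 0, 0, -2.5, 0, -1, 3, 0, 0, 0, -2.5, 0, -1, 2, 0, 0, 0, -2.5, 0, -2, 2, 0, 0, 0, -2.5, 0]
```

Run:
```python
from h import *
q,f,s=state()
a=np.r_[q+[-.006,.027,0],f]; b=a.copy(); b[2]=.2; P=pose(2,41,.034,.11,1,.052); P2=P.copy(); P2[2]=.2
plan([(a,10.),b,P2]); print(P2)
plan([(pose(2,t,.018,.110,1,.052),6.) for t in (41,47,53,59,65,71,77,80,82.5,85,87.5,90,92.5,95,97.5,100,102.5)],start=P)
```

```text
14 rows; end [ 5.093000e-01 -3.170000e-02  1.999000e-01  1.609349e+02]
[-2, 9, 0, 0, 0, 0.0, 0, -2, 9, 0, 0, 0, 0.0, 0, -2, 9, 0, 0, 0, 0.0, 0, 0, 0, 30, 0, 0, 0.0, 0, 0, 0, 30, 0, 0, 0.0, 0, 0, 0, 30, 0, 0, 0.0, 0, -23, -23, 0, 0, 0, 7.5, 0, -22, -23, 0, 0, 0, 7.0, 0, -23, -22, 0, 0, 0, 7.5, 0, -23, -23, 0, 0, 0, 7.5, 0, -22, -23, 0, 0, 0, 7.5, 0, -23, -23, 0, 0, 0, 7.0, 0]
[-23, -23, 0, 0, 0, 7.5, 0, -22, -23, 0, 0, 0, 7.5, 0]
[ 5.09097276e-01 -3.13478812e-02  2.00000000e-01  1.60755418e+02]
19 rows; end [4.46100e-01 2.70000e-03 1.10000e-01 9.92554e+01]
[-5, 2, 0, 0, 0, 0.0, 0, -5, 2, 0, 0, 0, 0.0, 0, -5, 1, 0, 0, 0, 0.0, 0, -6, 1, 0, 0, 0, -6.0, 0, -6, 1, 0, 0, 0, -6.0, 0, -5, 1, 0, 0, 0, -6.0, 0, -5, 2, 0, 0, 0, -6.0, 0, -6, 3, 0, 0, 0, -6.0, 0, -4, 3, 0, 0, 0, -6.0, 0, -3, 2, 0, 0, 0, -3.0, 0, -2, 1, 0, 0, 0, -2.5, 0, -1, 2, 0, 0, 0, -2.5, 0]
[-2, 2, 0, 0, 0, -2.5, 0, -2, 1, 0, 0, 0, -2.5, 0, -1, 2, 0, 0, 0, -2.5, 0, -2, 2, 0, 0, 0, -2.5, 0, -1, 2, 0, 0, 0, -2.5, 0, -1, 2, 0, 0, 0, -2.5, 0, -1, 2, 0, 0, 0, -2.5, 0]
```

move_arm(
  plan=[-2,11,0,0,0,0,0,-2,11,0,0,0,0,0,-2,11,0,0,0,0,0,0,0,30,0,0,0,0,0,0,30,0,0,0,0,0,0,30,0,0,0,0,-23,-23,0,0,0,7.5,0,-22,-23,0,0,0,7,0,-23,-22,0,0,0,7.5,0,-23,-23,0,0,0,7.5,0,-22,-23,0,0,0,7.5,0,-23,-23,0,0,0,7,0],
)

```text
time: 20.35
eef_pos: [0.5537, 0.0131, 0.1994]
tcp_rot: [0.291, 0.957, -0.001, 0.001]
contact_force: [0.8, -1.1, 0.2]
opening: 0.003
finger_force: 0.0
```

move_arm(
  plan=[-23,-23,0,0,0,7.5,0,-22,-23,0,0,0,7.5,0,0,0,0,0,0,0,0,0,0,0,0,0,0,0],
)

```text
time: 20.75
eef_pos: [0.5096, -0.0322, 0.1997]
tcp_rot: [0.168, 0.986, -0.0, 0.001]
contact_force: [-0.2, 1.2, -0.2]
opening: -0.001
finger_force: 0.0
```

Run:
```python
from h import *
q,f,s=state(); print(q,f)
P=pose(2,41,.034,.11,1,.052); plan([(P,30)]); print(P)
```

```text
[ 0.50959894 -0.0321946   0.19966019] 160.68111138264888
3 rows; end [ 5.086000e-01 -3.120000e-02  1.097000e-01  1.606811e+02]
[0, 0, -30, 0, 0, 0.0, 0, 0, 1, -30, 0, 0, 0.0, 0, -1, 0, -30, 0, 0, 0.0, 0]
[ 5.09097276e-01 -3.13478812e-02  1.10000000e-01  1.60755418e+02]
```

move_arm(
  plan=[0,0,-30,0,0,0,0,0,1,-30,0,0,0,0,-1,0,-30,0,0,0,0,-5,2,0,0,0,0,0,-5,2,0,0,0,0,0,-5,1,0,0,0,0,0,-6,1,0,0,0,-6,0,-6,1,0,0,0,-6,0],
)

```text
time: 21.55
eef_pos: [0.4836, -0.0241, 0.1118]
tcp_rot: [0.271, 0.963, -0.0, 0.004]
contact_force: [2.6, -0.6, -1.4]
opening: 0.001
finger_force: 1.5
```

move_arm(
  plan=[-5,1,0,0,0,-6,0,-5,2,0,0,0,-6,0,-6,3,0,0,0,-6,0,-4,3,0,0,0,-6,0,-3,2,0,0,0,-3,0,0,0,0,0,0,0,0],
)

```text
time: 22.15
eef_pos: [0.4605, -0.013, 0.112]
tcp_rot: [0.486, 0.874, 0.001, 0.004]
contact_force: [2.4, -1.3, 1.0]
opening: 0.0
finger_force: 0.9
```

move_arm(
  plan=[-2,1,0,0,0,-2.5,0,-1,2,0,0,0,-2.5,0,0,0,0,0,0,0,0],
)

```text
time: 22.45
eef_pos: [0.4571, -0.0102, 0.1114]
tcp_rot: [0.523, 0.852, 0.0, 0.002]
contact_force: [1.0, -2.5, 1.8]
opening: -0.001
finger_force: 1.3
```

move_arm(
  plan=[-2,2,0,0,0,-2.5,0,-2,1,0,0,0,-2.5,0,0,0,0,0,0,0,0],
)

```text
time: 22.75
eef_pos: [0.4525, -0.0069, 0.1106]
tcp_rot: [0.56, 0.829, 0.0, 0.002]
contact_force: [0.8, -1.7, 0.3]
opening: 0.001
finger_force: 1.2
```

move_arm(
  plan=[-1,2,0,0,0,-2.5,0,0,0,0,0,0,0,0],
)

```text
time: 22.95
eef_pos: [0.4516, -0.0057, 0.1105]
tcp_rot: [0.577, 0.817, -0.001, 0.002]
contact_force: [1.6, -4.6, 2.3]
opening: -0.0
finger_force: 2.7
```

move_arm(
  plan=[-1,2,0,0,0,-1,0,0,1.5,0,0,0,0,0,0,0,0,0,0,0,0],
)

```text
time: 23.25
eef_pos: [0.4508, -0.004, 0.1106]
tcp_rot: [0.584, 0.812, -0.002, 0.003]
contact_force: [1.3, -12.0, 1.7]
opening: -0.0
finger_force: 5.7
```

move_arm(
  plan=[-0.5,1.5,0,0,0,0,0,0,0,0,0,0,0,0,0,0,0,0,0,0,0,0,0,0,0,0,0,0,0,0,0,0,0,0,0,0,0,0,0,0,0,0,0,0,0,0,0,0,0],
)

```text
time: 23.95
eef_pos: [0.4506, -0.0033, 0.1107]
tcp_rot: [0.584, 0.812, -0.003, 0.004]
contact_force: [1.8, -13.9, 0.6]
opening: 0.001
finger_force: 6.9
```

Run:
```python
from h import *
q,f,s=state(); print(q,f,s["contact_force"])
a=np.r_[q+[.008,-.03,0],f]; b=a.copy(); b[2]=.2; P=pose(3,41,.034,.11,-1); P2=P.copy(); P2[2]=.2
plan([(a,11.),b,P2,(P,30)]); print(P2)
plan([(pose(3,t,.018,.110,-1),7.) for t in (41,47,53,59,65,71,77,80,82.5,85,87.5,90,92.5,95,97.5,100,102.5)],start=P)
```

```text
[ 0.45056689 -0.00334354  0.11069731] 108.59343368890046 [  1.79167937 -13.86016769   0.62853673]
14 rows; end [6.67600e-01 4.70000e-03 1.09700e-01 7.05934e+01]
[3, -10, 0, 0, 0, 0.0, 0, 2, -10, 0, 0, 0, 0.0, 0, 3, -10, 0, 0, 0, 0.0, 0, 0, 0, 45, 0, 0, 0.0, 0, 0, 0, 44, 0, 0, 0.0, 0, 42, 8, 0, 0, 0, -7.5, 0, 42, 7, 0, 0, 0, -7.5, 0, 42, 8, 0, 0, 0, -7.5, 0, 41, 7, 0, 0, 0, -8.0, 0, 42, 8, 0, 0, 0, -7.5, 0, 0, 0, -22, 0, 0, 0.0, 0, 0, 0, -23, 0, 0, 0.0, 0]
[0, 0, -22, 0, 0, 0.0, 0, 0, 0, -23, 0, 0, 0.0, 0]
[6.67800843e-01 4.56046503e-03 2.00000000e-01 7.07554179e+01]
19 rows; end [ 0.6278 -0.0644  0.11    9.2554]
[-2, -5, 0, 0, 0, 0.0, 0, -2, -5, 0, 0, 0, 0.0, 0, -1, -5, 0, 0, 0, 0.0, 0, -1, -7, 0, 0, 0, -6.0, 0, -1, -6, 0, 0, 0, -6.0, 0, -2, -6, 0, 0, 0, -6.0, 0, -3, -6, 0, 0, 0, -6.0, 0, -3, -6, 0, 0, 0, -6.0, 0, -4, -5, 0, 0, 0, -6.0, 0, -2, -3, 0, 0, 0, -3.0, 0, -2, -2, 0, 0, 0, -2.5, 0, -2, -2, 0, 0, 0, -2.5, 0]
[-2, -2, 0, 0, 0, -2.5, 0, -2, -1, 0, 0, 0, -2.5, 0, -2, -2, 0, 0, 0, -2.5, 0, -2, -2, 0, 0, 0, -2.5, 0, -3, -1, 0, 0, 0, -2.5, 0, -2, -1, 0, 0, 0, -2.5, 0, -2, -2, 0, 0, 0, -2.5, 0]
```

move_arm(
  plan=[3,-11,0,0,0,0,0,3,-11,0,0,0,0,0,3,-10,0,0,0,0,0,0,0,45,0,0,0,0,0,0,44,0,0,0,0,42,8,0,0,0,-7.5,0,42,7,0,0,0,-7.5,0,42,8,0,0,0,-7.5,0,41,7,0,0,0,-8,0,42,8,0,0,0,-7.5,0,0,0,0,0,0,0,0,0,0,0,0,0,0,0],
)

```text
time: 25.15
eef_pos: [0.6668, 0.0066, 0.1963]
tcp_rot: [0.817, 0.577, -0.001, -0.001]
contact_force: [-0.6, -0.2, 0.4]
opening: 0.0
finger_force: 0.0
```

Run:
```python
from h import *
q,f,s=state(); print(q,f)
P=pose(3,41,.034,.11,-1); plan([(P,30)]); print(P)
```

```text
[0.66676117 0.00655912 0.19633254] 70.42125201310715
3 rows; end [6.67800e-01 4.60000e-03 1.10300e-01 7.09213e+01]
[0, -1, -29, 0, 0, 0.0, 0, 1, 0, -29, 0, 0, 0.0, 0, 0, -1, -28, 0, 0, 0.5, 0]
[6.67800843e-01 4.56046503e-03 1.10000000e-01 7.07554179e+01]
```

move_arm(
  plan=[0,0,-29,0,0,0,0,1,0,-29,0,0,0,0,0,0,-28,0,0,0,0,-2,-5,0,0,0,0,0,-2,-6,0,0,0,0,0,-1,-6,0,0,0,0,0,-1,-7,0,0,0,-6,0,-1,-6,0,0,0,-6,0],
)

```text
time: 25.95
eef_pos: [0.6624, -0.0241, 0.1153]
tcp_rot: [0.874, 0.485, 0.002, 0.001]
contact_force: [1.3, 1.7, -0.4]
opening: -0.0
finger_force: 1.0
```

move_arm(
  plan=[-2,-6,0,0,0,-6,0,-3,-6,0,0,0,-6,0,-3,-6,0,0,0,-6,0,-4,-5,0,0,0,-6,0,-2,-3,0,0,0,-3,0,0,0,0,0,0,0,0],
)

```text
time: 26.55
eef_pos: [0.6486, -0.0507, 0.1154]
tcp_rot: [0.963, 0.27, 0.003, 0.001]
contact_force: [1.3, 0.9, 1.5]
opening: 0.002
finger_force: 0.6
```

move_arm(
  plan=[-2,-2,0,0,0,-2.5,0,-2,-2,0,0,0,-2.5,0,0,0,0,0,0,0,0],
)

```text
time: 26.85
eef_pos: [0.6445, -0.0542, 0.1148]
tcp_rot: [0.974, 0.228, 0.002, 0.001]
contact_force: [2.0, -0.5, 0.8]
opening: -0.0
finger_force: 0.8
```

move_arm(
  plan=[-2,-2,0,0,0,-2.5,0,-2,-1,0,0,0,-2.5,0,0,0,0,0,0,0,0],
)

```text
time: 27.15
eef_pos: [0.64, -0.0569, 0.1138]
tcp_rot: [0.983, 0.186, 0.001, 0.001]
contact_force: [1.4, -0.1, 1.3]
opening: 0.0
finger_force: 0.9
```

move_arm(
  plan=[-2,-2,0,0,0,-2.5,0,0,0,0,0,0,0,0],
)

```text
time: 27.35
eef_pos: [0.6376, -0.0587, 0.1132]
tcp_rot: [0.986, 0.164, 0.001, 0.0]
contact_force: [1.3, -1.0, 1.4]
opening: 0.002
finger_force: 0.9
```

move_arm(
  plan=[-2,-2,0,0,0,-2.5,0,-3,-1,0,0,0,-2.5,0,0,0,0,0,0,0,0],
)

```text
time: 27.65
eef_pos: [0.6323, -0.0617, 0.1128]
tcp_rot: [0.993, 0.121, 0.0, 0.0]
contact_force: [1.8, -0.4, 0.7]
opening: -0.001
finger_force: 0.8
```

move_arm(
  plan=[-2,-1,0,0,0,-2.5,0,-2,-1,0,0,0,-1,0,0,0,0,0,0,0,0],
)

```text
time: 27.95
eef_pos: [0.6299, -0.0633, 0.113]
tcp_rot: [0.996, 0.091, 0.003, 0.0]
contact_force: [6.5, 0.6, -0.5]
opening: -0.0
finger_force: 3.4
```

move_arm(
  plan=[-1.5,0,0,0,0,0,0,-1,-0.5,0,0,0,0,0,0,0,0,0,0,0,0],
)

```text
time: 28.25
eef_pos: [0.6286, -0.0637, 0.1132]
tcp_rot: [0.996, 0.091, 0.005, 0.0]
contact_force: [10.5, -0.1, -2.8]
opening: -0.003
finger_force: 5.0
```

move_arm(
  plan=[-1.5,0,0,0,0,0,0,-1,-0.5,0,0,0,0,0,0,0,0,0,0,0,0,0,0,0,0,0,0,0,0,0,0,0,0,0,0,0,0,0,0,0,0,0,0,0,0,0,0,0,0,0,0,0,0,0,0,0],
)

```text
time: 29.05
eef_pos: [0.6274, -0.0642, 0.1133]
tcp_rot: [0.996, 0.091, 0.006, 0.001]
contact_force: [13.3, 1.7, -4.0]
opening: 0.003
finger_force: 6.5
```

Run:
```python
from h import *
q,f,s=state(); print(q,f,s["contact_force"])
a=np.r_[q+[.033,.007,0],f]; b=a.copy(); b[2]=.2; P=pose(4,41,.034,.11,1); P2=P.copy(); P2[2]=.2
plan([(a,11.),b,P2,(P,30)]); print(P2)
plan([(pose(4,t,.018,.110,1),7.) for t in (41,47,53,59,65,71,77,80,82.5,85,87.5,90,92.5,95,97.5,100,102.5)],start=P)
```

```text
[ 0.62737301 -0.06415091  0.11332513] 10.406848875257367 [13.32652324  1.74944647 -3.98150578]
18 rows; end [ 0.4634  0.1228  0.1103 70.9068]
[8, 2, 0, 0, 0, 0.0, 0, 8, 2, 0, 0, 0, 0.0, 0, 9, 1, 0, 0, 0, 0.0, 0, 8, 2, 0, 0, 0, 0.0, 0, 0, 0, 43, 0, 0, 0.0, 0, 0, 0, 44, 0, 0, 0.0, 0, -25, 22, 0, 0, 0, 7.5, 0, -24, 23, 0, 0, 0, 7.5, 0, -25, 22, 0, 0, 0, 7.5, 0, -25, 23, 0, 0, 0, 7.5, 0, -24, 22, 0, 0, 0, 7.5, 0, -25, 23, 0, 0, 0, 8.0, 0]
[-25, 22, 0, 0, 0, 7.5, 0, -24, 23, 0, 0, 0, 7.5, 0, 0, 0, -23, 0, 0, -0.0, 0, 0, 0, -22, 0, 0, -0.0, 0, 0, 0, -23, 0, 0, -0.0, 0, 0, 0, -22, 0, 0, -0.0, 0]
[ 0.46299916  0.12243953  0.2        70.75541794]
19 rows; end [0.503  0.1914 0.11   9.2554]
[2, 5, 0, 0, 0, 0.0, 0, 2, 5, 0, 0, 0, 0.0, 0, 1, 5, 0, 0, 0, 0.0, 0, 1, 7, 0, 0, 0, -6.0, 0, 1, 6, 0, 0, 0, -6.0, 0, 2, 6, 0, 0, 0, -6.0, 0, 3, 6, 0, 0, 0, -6.0, 0, 3, 6, 0, 0, 0, -6.0, 0, 4, 5, 0, 0, 0, -6.0, 0, 2, 3, 0, 0, 0, -3.0, 0, 2, 2, 0, 0, 0, -2.5, 0, 2, 2, 0, 0, 0, -2.5, 0]
[2, 2, 0, 0, 0, -2.5, 0, 2, 1, 0, 0, 0, -2.5, 0, 2, 2, 0, 0, 0, -2.5, 0, 2, 2, 0, 0, 0, -2.5, 0, 3, 1, 0, 0, 0, -2.5, 0, 2, 1, 0, 0, 0, -2.5, 0, 2, 2, 0, 0, 0, -2.5, 0]
```

move_arm(
  plan=[9,2,0,0,0,0,0,9,2,0,0,0,0,0,9,2,0,0,0,0,0,9,2,0,0,0,0,0,0,0,43,0,0,0,0,0,0,44,0,0,0,0,-25,22,0,0,0,7.5,0,-24,23,0,0,0,7.5,0,-25,22,0,0,0,7.5,0,-25,23,0,0,0,7.5,0,-24,22,0,0,0,7.5,0,-25,23,0,0,0,8,0],
)

```text
time: 30.25
eef_pos: [0.5099, 0.0793, 0.1992]
tcp_rot: [0.882, 0.471, -0.0, -0.0]
contact_force: [-0.4, 0.3, -0.2]
opening: -0.001
finger_force: 0.0
```

move_arm(
  plan=[-25,22,0,0,0,7.5,0,-24,22,0,0,0,7.5,0,0,0,0,0,0,0,0,0,0,0,0,0,0,0],
)

```text
time: 30.65
eef_pos: [0.462, 0.1228, 0.1995]
tcp_rot: [0.815, 0.58, 0.0, 0.0]
contact_force: [-0.6, 0.7, -0.5]
opening: 0.0
finger_force: 0.0
```

Run:
```python
from h import *
q,f,s=state(); print(q,f)
P=pose(4,41,.034,.11,1); plan([(P,30)]); print(P)
```

```text
[0.46196591 0.12278613 0.1995171 ] 70.85434361470799
3 rows; end [ 0.463   0.1228  0.1095 70.8543]
[0, 0, -30, 0, 0, -0.0, 0, 1, 0, -30, 0, 0, -0.0, 0, 0, 0, -30, 0, 0, -0.0, 0]
[ 0.46299916  0.12243953  0.11       70.75541794]
```

move_arm(
  plan=[0,0,-30,0,0,0,0,1,0,-30,0,0,0,0,0,0,-29,0,0,0,0,2,5,0,0,0,0,0,2,5,0,0,0,0,0,1,5,0,0,0,0,0,1,7,0,0,0,-6,0,1,6,0,0,0,-6,0],
)

```text
time: 31.45
eef_pos: [0.4719, 0.1505, 0.1126]
tcp_rot: [0.872, 0.489, 0.001, 0.002]
contact_force: [0.1, -2.1, 0.3]
opening: -0.003
finger_force: 1.1
```

move_arm(
  plan=[2,6,0,0,0,-6,0,3,6,0,0,0,-6,0,3,6,0,0,0,-6,0,4,5,0,0,0,-6,0,2,3,0,0,0,-3,0,0,0,0,0,0,0,0],
)

```text
time: 32.05
eef_pos: [0.4854, 0.1769, 0.1123]
tcp_rot: [0.962, 0.275, 0.001, 0.0]
contact_force: [-1.2, -0.5, 1.1]
opening: -0.002
finger_force: 0.6
```

move_arm(
  plan=[2,2,0,0,0,-2.5,0,2,2,0,0,0,-2.5,0,0,0,0,0,0,0,0],
)

```text
time: 32.35
eef_pos: [0.4887, 0.1807, 0.1116]
tcp_rot: [0.973, 0.233, 0.001, 0.0]
contact_force: [-1.9, -1.1, -0.2]
opening: 0.001
finger_force: 0.7
```

move_arm(
  plan=[2,2,0,0,0,-2.5,0,2,1,0,0,0,-2.5,0,0,0,0,0,0,0,0],
)

```text
time: 32.65
eef_pos: [0.4922, 0.1838, 0.1111]
tcp_rot: [0.982, 0.19, 0.0, -0.0]
contact_force: [-1.4, -0.8, 1.3]
opening: -0.006
finger_force: 0.8
```

move_arm(
  plan=[2,2,0,0,0,-2.5,0,0,0,0,0,0,0,0],
)

```text
time: 32.85
eef_pos: [0.4942, 0.1855, 0.1108]
tcp_rot: [0.986, 0.169, 0.0, 0.0]
contact_force: [-1.4, -1.0, 0.9]
opening: 0.004
finger_force: 0.8
```

move_arm(
  plan=[2,2,0,0,0,-2.5,0,3,1,0,0,0,-2.5,0,0,0,0,0,0,0,0],
)

```text
time: 33.15
eef_pos: [0.4976, 0.1883, 0.1103]
tcp_rot: [0.992, 0.126, -0.002, 0.0]
contact_force: [-4.9, -0.9, 4.1]
opening: 0.0
finger_force: 2.9
```

move_arm(
  plan=[2,0.5,0,0,0,0,0,1,0.5,0,0,0,0,0,0,0,0,0,0,0,0],
)

```text
time: 33.45
eef_pos: [0.4993, 0.1889, 0.1102]
tcp_rot: [0.992, 0.126, -0.004, 0.0]
contact_force: [-9.2, -2.7, 6.1]
opening: 0.003
finger_force: 4.7
```

move_arm(
  plan=[1.5,0.5,0,0,0,0,0,1,0,0,0,0,0,0,0,0,0,0,0,0,0,0,0,0,0,0,0,0,0,0,0,0,0,0,0,0,0,0,0,0,0,0,0,0,0,0,0,0,0,0,0,0,0,0,0,0],
)

```text
time: 34.25
eef_pos: [0.5007, 0.1893, 0.1101]
tcp_rot: [0.992, 0.126, -0.006, 0.0]
contact_force: [-11.8, -3.4, 8.5]
opening: 0.001
finger_force: 6.1
```

move_arm(
  plan=[-9,-2,0,0,0,0,0,-9,-2,0,0,0,0,0,-9,-2,0,0,0,0,0,-9,-2,0,0,0,0,0,0,0,40,0,0,0,0,0,0,40,0,0,0,0,0,0,40,0,0,0,0,0,45,0,0,0,0,0,0,45,0,0,0,0,0,0,45,0,0,0,0,0,0,0,0,0,0,0,0],
)

```text
time: 35.35
eef_pos: [0.4677, 0.3209, 0.2306]
tcp_rot: [0.992, 0.127, 0.001, -0.001]
contact_force: [-0.0, 0.0, -0.5]
opening: 0.001
finger_force: 0.0
```

Run:
```python
from plant import cams
import cv2,numpy as np
a=cams.read_camera("scene")["color"]; 
cv2.imwrite("pics/end.png",cv2.resize(a[90:320,140:520,::-1],(760,460),interpolation=cv2.INTER_CUBIC))
```

```text
(no output)
```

View pics/end.png

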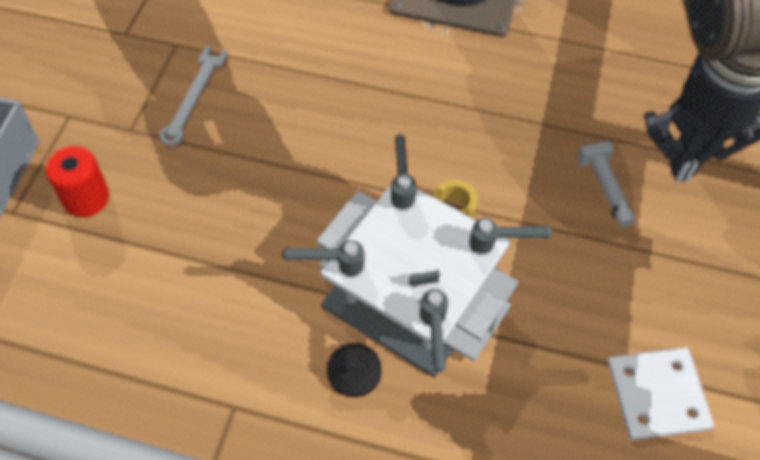

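All four bars are turned about 90° or a little more, with their ends at (438,365), (400,140), (288,254) and (548,232) in the crop. The gripper is clear at (685,150), and the other things look undisturbed.

```bash
python3 -c "
from plant import order
print(order.sign_off())"
```

```text
the job is handed in; nothing more can be done
None
```

The job is handed in; the result was not shown. All four handles had an eighth turn, then were pushed tight in order 1, 2, 3, 4 and held at about 14–15 N for at least half a second. The last picture showed nothing else disturbed.

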